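# Hold a microscope focus mount level over its stand post

### The job

Pick up the microscope's focus mount by its balance point, so that it hangs level, and bring it over its stand: the clamp ring centred about 3 cm above the top of the upright post, the bar lined up with the long side of the base and the heavy focus block out above the round stage plate. Do not let it touch the stand, leave the other things on the bench where they are, and finish while still holding the mount there, level and still, in the gripper.

Things in the scene. Friction and masses are not known exactly. Their poses are not given: they have to be found in the camera images.
- mount: loose focus mount lying flat, 250 mm long, about 0.7 kg: aluminium clamp ring, straight aluminium bar, heavy black focus block with a knob on each side. Origin: mid-length, on its underside; x along the bar from ring to block, z up. Bar 16 mm wide (y), z = 20 to 40 mm, bare from x = -75 to +65 mm. It balances at x = +37 mm on the bar, 28 mm short of the block
- bore (a point): point on the mount: centre of the clamp ring's bore, at its underside (mount x = -100 mm, z = 0). The ring's axis is vertical; 52 mm outside, 34 mm bore, 40 mm high. Axes as the mount's
- block (a point): point on the mount: centre of the focus block (mount x = +95 mm, z = 25 mm). Block x = 65 to 125 mm, 44 mm wide, 50 mm high; knobs reach to y = +-50 mm. Axes as the mount's
- stand: the fixed stand: a dark steel base plate 300 x 180 x 18 mm with an upright steel post near one end and a white round stage plate (84 mm across) near the other. Origin: centre of the base's underside, on the bench; x runs along the long side from the post to the stage plate, z up
- post_top (a point): top of the stand's post (stand x = -100 mm, y = 0, 130 mm above the bench); the post is 22 mm thick and tapers to 10 mm over its top 14 mm
- stage_centre (a point): centre of the stage plate's top (stand x = +95 mm, y = 0, 21 mm above the bench)
- tub: bystander: open clear plastic tub 120 x 120 x 55 mm at the far side of the bench; origin at the centre of its underside
- vial: bystander: small white vial with a cork-coloured cap, 24 mm across, 52 mm high, standing between the stand and the mount; origin at the centre of its underside
- jar: bystander: amber glass jar with a black cap, 48 mm across, 65 mm high, standing nearer the robot; origin at the centre of its underside

How it is judged:
By the outcome, as a careful person would: the job done as asked, in the order asked, and still so for the second after the job is handed in, while the arm keeps its last pose, push and grip.
It also fails if it takes over 38 s, if anything falls off the work surface, if the arm or the gripper's body presses on something with over 40 N, if the wrist force passes 120 N, or if a joint passes its speed limit or range.

### The arm

A 6-joint arm with a two-finger parallel gripper is mounted at the origin on the work surface. World frame = base frame: x ahead of the robot, y to its left, z up, the work surface at z = 0. Lengths are in m, angles in rad, forces in N, time in s.
With the tool pointing down it reaches from about 0.375 to 0.9 m from the base axis. Payload 3.1 kg.
Tool frame: the origin (TCP) lies midway between the tips of the shut fingers; the grasp point (between the pads) lies robot.grip_depth behind it (robot.grip_depth is the distance from the TCP to the grasp point, in m); z points along the fingers, y is the line along which they close (so a half turn about z gives the same grasp; the last joint's range is limited). The gripper opens to 87 mm and grips with 3 to 60 N. Pads are 19 mm wide; open, the fingers measure 117 mm over their backs; the gripper's body (75 mm by 190 mm) begins 51 mm behind the grasp point.
Start: joints at [0.923, 0.527, 1.433, -0, 1.181, -0.178], TCP at [0.282, 0.558, 0.223] pointing down, gripper open.
Joint ranges: [-3.08, 3.08], [-0.75, 2.2], [0.22, 2.44], [-1.43, 4.57], [0, 2.65], [-2.85, 2.85]. Speed limits (rad/s): [2.79, 2.79, 3.14, 3.14, 3.14, 3.14].

### API

Orientations are given as a unit quaternion [x, y, z, w].
In Python, from rig import robot, vision, workorder, get_obs gives the robot as it stands (robot), with the cameras (vision), the readings as plain functions and the job (workorder).
- The arm moves only by the tool hand_motion, called after ">>>" in YAML: its name, and indented under it one key for each argument. Schema: {"type":"object","properties":{"rows":{"type":"array","items":{"type":"object","properties":{"sx":{"type":"number"},"sy":{"type":"number"},"sz":{"type":"number"},"spin":{"type":"number"}},"additionalProperties":false},"minItems":1,"maxItems":20},"jaw":{"type":"number"},"force":{"type":"number"},"only":{"type":"string"},"quiet":{"type":"boolean"},"lines":{"type":"string"}},"required":["rows"],"additionalProperties":false}. rows is a list of rows, 1 to 20 of them, each an object with the fields sx, sy, sz (the shift in m), spin (a turn about the tool's z in rad); a field left out counts as zero; each row shifts and turns the commanded pose from where the row before left it, along the tool's axes as they then stand; what a row does not reach is not made up. A row lasts 1/12 s, in which the tool goes at most 0.0417 m and 0.125 rad, less where a joint would pass 70% of its speed; a pose out of reach is approached as far as the arm can. jaw is the finger opening in m, set as the call begins (left out keeps the last). The fingers move at their own pace and stop on an object; force is the grip in N (left out, the last holds). Time passes only in rows, so rows that do not move let the fingers close. The tool returns the time, the measured TCP pose, the force, the opening and the grip force at its end. only (a regular expression) keeps the lines of the reply that match it, lines (a string "A,B") keeps lines A to B, and quiet returns only ok. Input that does not fit is refused with a message, and nothing moves.
- get_obs(): the state, without advancing time (a new reading comes with each control period).
- vision.camera(name): name is "scene" or "top" or "wrist"; returns a dict with "img" (384x512x3 uint8, red, green, blue), "fx", "fy", "cx", "cy" (pixels), "xyz" and "attitude" of the camera in the world. Camera axes: x right, y down, z forward; pixel columns grow to the right and rows downward; lengths in m; the calibration is good to about 2 mm. A picture is of the moment at which its call begins. There is no depth.
- workorder.hand_in(): hands the job in; it is judged then, once.
The state is a dict: "time": time; "q": joint angles; "joint_velocities": joint speeds; "joint_torque": joint torques, N m; "position": TCP position; "tool_rot": TCP orientation; "ft_force": force on the tool from outside, world axes, zero at the start; "moment": the same for the moment, N m; "grip_width": finger opening in m; "grip_force": force on a finger pad.
Only numpy, scipy, OpenCV 4.12 (cv2) and the standard library are available. Lean on these libraries where they do the work, as an engineer would, in place of code of your own. Each camera call takes 0.05 s, during which the arm holds its last target. There are 200 camera calls.

## Working session

There is one attempt and no reset: what is moved stays moved. The work goes in short steps, Python scripts to look and compute and a tool call to move; the robot and the scene stay as the last step left them, time stands still between calls to the robot, and variables do not carry over. Pictures are saved under pics/ and viewed, at most 10 in all, crops included, and the job is handed in when it is done.

```bash
mkdir -p pics; ls; python3 - <<'E'
from rig import robot, vision, workorder, get_obs
import cv2,json
print(robot.grip_depth); o=get_obs(); print(o['time'],o['position'],o['tool_rot'],o['grip_width'])
for n in("scene","top"):
    c=vision.camera(n); cv2.imwrite(f"pics/{n}0.png",c['img'][:,:,::-1]); print(n,{k:v for k,v in c.items() if k!='img'})
E
```

```text
pics
rig.py
0.0187
0.0 [0.28188479 0.55699922 0.22156772] [ 2.32237540e-01  9.72658482e-01 -1.00698779e-03 -4.33284676e-04] 0.08727131337190386
scene {'fx': 461.9170186711135, 'fy': 461.9170186711135, 'cx': 257.8094660522023, 'cy': 189.9687342090302, 'xyz': array([1.37582679, 0.36554694, 0.71402271]), 'attitude': array([ 0.4582578 ,  0.75702804, -0.3957323 , -0.2455693 ])}
top {'fx': 441.1770737395243, 'fy': 441.1770737395243, 'cx': 255.8576002477262, 'cy': 187.61440101634787, 'xyz': array([ 0.41230976, -0.01382207,  1.34250122]), 'attitude': array([ 0.71280209, -0.69791878,  0.04903385, -0.04917559])}
```

View pics/scene0.png

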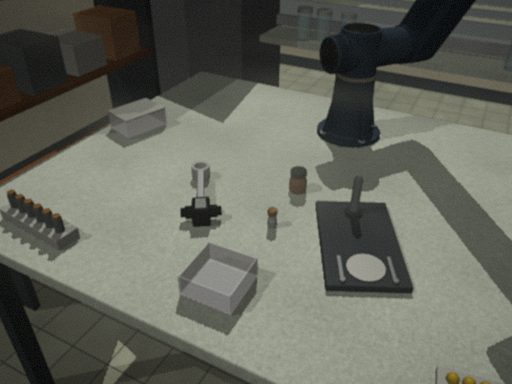

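View pics/top0.png

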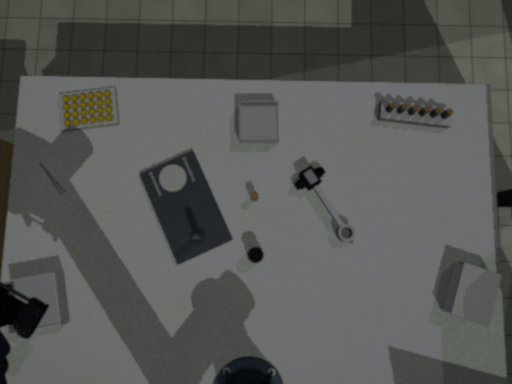

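The scene view shows the ring at about (201,173) and the block at about (201,212). The top view shows the ring at about (345,233), the block at about (309,177), the stand's post at about (195,235) and the stage plate at about (173,178). I'll enlarge both.

```bash
python3 - <<'E'
import cv2,numpy as np
s=cv2.imread('pics/scene0.png');t=cv2.imread('pics/top0.png')
def big(im,x0,y0,w,h,k): 
    r=cv2.resize(im[y0:y0+h,x0:x0+w],None,fx=k,fy=k,interpolation=cv2.INTER_CUBIC)
    return np.clip(r*1.5,0,255).astype('uint8')
cv2.imwrite('pics/topc.png',np.hstack([big(t,130,145,110,125,3.6),big(t,280,145,110,125,3.6)]))
cv2.imwrite('pics/scc.png',np.hstack([big(s,165,150,70,90,5),big(s,310,165,106,128,3.515625)]))
E
```

```text
(no output)
```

View pics/topc.png

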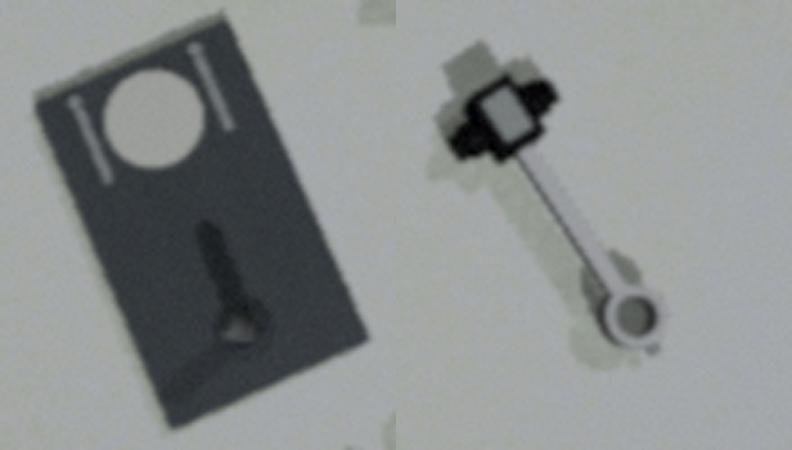

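View pics/scc.png

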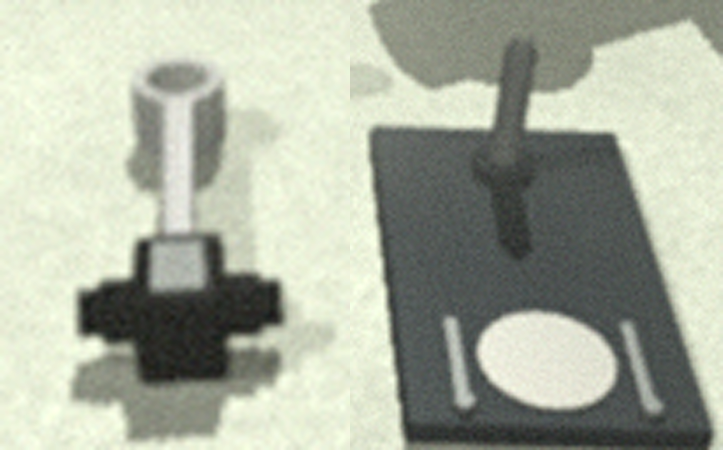

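```bash
cat > h.py <<'E'
import numpy as np
from scipy.spatial.transform import Rotation as R
CAL={'scene':(461.917,257.809,189.969,[1.37582679,0.36554694,0.71402271],[0.4582578,0.75702804,-0.3957323,-0.2455693]),
'top':(441.177,255.8576,187.6144,[0.41230976,-0.01382207,1.34250122],[0.71280209,-0.69791878,0.04903385,-0.04917559])}
def ray(n,p):
    f,cx,cy,o,q=CAL[n]; d=R.from_quat(q).apply([(p[0]-cx)/f,(p[1]-cy)/f,1]); return np.array(o),d/np.linalg.norm(d)
def tri(a,b):
    (o1,d1),(o2,d2)=ray('top',a),ray('scene',b)
    s=np.linalg.lstsq(np.c_[d1,-d2],o2-o1,rcond=None)[0]; p,q=o1+s[0]*d1,o2+s[1]*d2
    return (p+q)/2,np.linalg.norm(p-q)
def plane(n,p,z): o,d=ray(n,p); return o+d*(z-o[2])/d[2]
def px(u,v,x0,y0,k): return (x0+(u+.5)/k-.5,y0+(v+.5)/k-.5)
E
python3 - <<'E'
from h import *
np.set_printoptions(precision=4,suppress=True)
T=lambda u,v:px(u,v,130,145,3.6); M=lambda u,v:px(u-396,v,280,145,3.6)
S=lambda u,v:px(u,v,165,150,5); W=lambda u,v:px(u-350,v,310,165,3.515625)
P={'ring':(M(633,315),S(179,76),.04),'blk':(M(508,113),S(179,266),.05),'post':(T(238,327),W(521,44),.13),'stage':(T(154,119),W(547,360),.021)}
for k,(a,b,z) in P.items(): print(k,*tri(a,b),plane('top',a,z),plane('scene',b,z))
for i,(a,b) in enumerate([((38,100),(406,430)),((226,15),(711,432)),((368,338),(614,135)),((172,428),(372,130))]):
    print(i,plane('top',T(*a),.018),plane('scene',W(*b),.018))
E
```

```text
ring [ 0.4679 -0.2776  0.0408] 0.00019015659256846467 [ 0.4679 -0.2779  0.04  ] [ 0.4667 -0.2783  0.04  ]
blk [ 0.6304 -0.1724  0.0506] 0.0032706542800855815 [ 0.6313 -0.1739  0.05  ] [ 0.6293 -0.1712  0.05  ]
post [0.4456 0.155  0.1192] 0.007982657104861986 [0.4464 0.1497 0.13  ] [0.4607 0.1624 0.13  ]
stage [0.6226 0.2435 0.017 ] 0.0013949883281580428 [0.6222 0.2421 0.021 ] [0.6266 0.2449 0.021 ]
0 [0.6369 0.3415 0.018 ] [0.7184 0.1884 0.018 ]
1 [0.7137 0.1856 0.018 ] [0.6369 0.3461 0.018 ]
2 [0.4428 0.0567 0.018 ] [0.372  0.2203 0.018 ]
3 [0.3659 0.2157 0.018 ] [0.4495 0.0618 0.018 ]
```

>>> hand_motion:
  rows:
    - {"sx":-0.0306,"sy":-0.0271}
    - {"sx":-0.0306,"sy":-0.0271}
    - {"sx":-0.0306,"sy":-0.0271}
    - {"sx":-0.0306,"sy":-0.0271}
    - {"sx":-0.0306,"sy":-0.0271}
    - {"sx":-0.0306,"sy":-0.0271}
    - {"sx":-0.0306,"sy":-0.0271}
    - {"sx":-0.0306,"sy":-0.0271}
    - {"sz":-0.02}
    - {}
    - {}
  jaw: 0.087

```text
time: 1.02
position: [0.4035, 0.2534, 0.243]
tool_rot: [0.233, 0.972, 0.001, 0.001]
ft_force: [0.3, 0.0, -0.7]
grip_width: 0.0869
grip_force: 0.0
```

```bash
python3 - <<'E'
from rig import robot, vision, workorder, get_obs
import cv2
c=vision.camera("wrist"); cv2.imwrite("pics/w1.png",c['img'][:,:,::-1]); print({k:v for k,v in c.items() if k!='img'})
E
```

```text
{'fx': 279.1038941755271, 'fy': 279.1038941755271, 'cx': 254.92741099534308, 'cy': 192.2773165710119, 'xyz': array([0.33380238, 0.28613991, 0.40523774]), 'attitude': array([0.843881  , 0.51764974, 0.07421649, 0.11998133])}
```

View pics/w1.png

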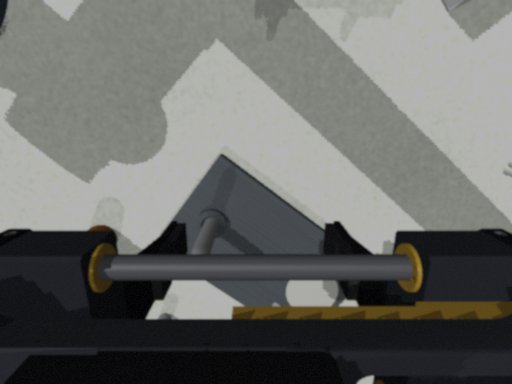

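>>> hand_motion:
  rows:
    - {"sx":-0.0305,"sy":-0.0272}
    - {"sx":-0.0305,"sy":-0.0272}
    - {"sx":-0.0305,"sy":-0.0272}
    - {"sx":-0.0305,"sy":-0.0272}
    - {"sx":-0.0305,"sy":-0.0272}
    - {"sx":-0.0305,"sy":-0.0272}
    - {"sx":-0.0305,"sy":-0.0272}
    - {"sx":-0.0305,"sy":-0.0272}
    - {"sx":-0.0305,"sy":-0.0272}
    - {"sx":-0.0305,"sy":-0.0272}
    - {"sx":-0.0305,"sy":-0.0272}
    - {"sx":-0.0305,"sy":-0.0272}

```text
time: 2.07
position: [0.5824, -0.2026, 0.2411]
tool_rot: [0.231, 0.973, 0.0, -0.001]
ft_force: [0.6, -0.5, -0.1]
grip_width: 0.0873
grip_force: 0.0
```

>>> hand_motion:
  rows:
    - {"spin":0.1235}
    - {"spin":0.1235}
    - {"spin":0.1235}
    - {"spin":0.1235}
    - {"spin":0.1235}
    - {"spin":0.1235}
    - {"spin":0.1235}
    - {"spin":0.1235}
    - {"spin":0.1235}
    - {"spin":0.1235}
    - {"spin":0.1235}
    - {"spin":0.1235}
    - {"spin":0.1235}
    - {"spin":0.1235}
    - {"spin":0.1235}
    - {"spin":0.1235}
    - {"spin":0.1235}
    - {"sz":0.04}
    - {"sz":0.04}
    - {}

```text
time: 3.73
position: [0.5767, -0.1979, 0.1539]
tool_rot: [0.959, 0.284, -0.006, -0.007]
ft_force: [-2.5, 0.9, -0.7]
grip_width: 0.0876
grip_force: 0.0
```

```bash
python3 - <<'E'
from rig import robot, vision, workorder, get_obs
import cv2,numpy as np
from scipy.spatial.transform import Rotation as R
c=vision.camera("wrist"); cv2.imwrite("pics/w2.png",c['img'][:,:,::-1]); print({k:v for k,v in c.items() if k!='img'})
o=get_obs();print(o['position'],o['tool_rot'],o['q'])
from h import *
d=R.from_quat([0.843881,0.51764974,0.07421649,0.11998133]).apply([(212-254.93)/279.1,(218-192.28)/279.1,1]);p=np.array([0.33380238,0.28613991,0.40523774])
for z in(.018,.025):print(p+d*(z-p[2])/d[2])
E
```

```text
{'fx': 279.1038941755271, 'fy': 279.1038941755271, 'cx': 254.92741099534308, 'cy': 192.2773165710119, 'xyz': array([ 0.64191231, -0.15949191,  0.31559177]), 'attitude': array([ 0.8701552 , -0.47089999, -0.07603044,  0.12370328])}
[ 0.57857179 -0.1991155   0.15736864] [ 0.95878192  0.28406745 -0.00453126 -0.00473194] [-5.13907114e-01  5.92465707e-01  1.51807447e+00  7.74714004e-05
  1.04415562e+00  4.80769785e-01]
[0.44097252 0.16063918 0.018     ]
[0.43903523 0.16290782 0.025     ]
```

View pics/w2.png

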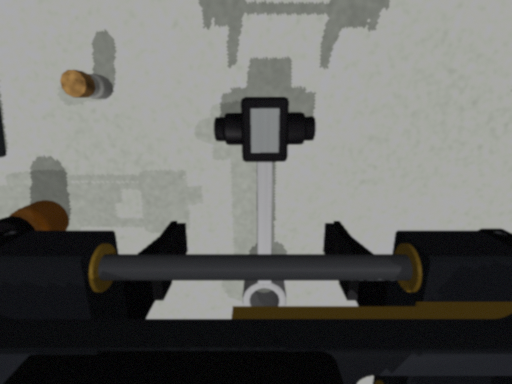

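The block's top is centred at (265,130) and the ring's top at (264,297), with the bar vertical between the fingers. I'll check this against the earlier estimate.

```bash
python3 - <<'E'
from h import *
p=np.array([0.64191231,-0.15949191,0.31559177]);q=R.from_quat([0.8701552,-0.47089999,-0.07603044,0.12370328])
def W(u,v,z):
    d=q.apply([(u-254.93)/279.1,(v-192.28)/279.1,1]); return p+d*(z-p[2])/d[2]
b,r=W(265,130.5,.05)[:2],W(264,297,.04)[:2]
print(b,r,np.linalg.norm(b-r),np.degrees(np.arctan2(*(b-r)[::-1])))
bt,rt=np.array([.6304,-.1724]),np.array([.4679,-.2776])
print("wrist/bar-block edge",W(265,160,.05))
B,Rg=(b+bt)/2,(r+rt)/2; u=(B-Rg)/np.linalg.norm(B-Rg); m=(B+Rg)/2; g=m+u*.0395
from rig import robot, vision, workorder, get_obs
o=get_obs(); X=R.from_quat(o['tool_rot']).as_matrix()
print('grasp',g,'ang',np.degrees(np.arctan2(u[1],u[0])),'toolx',np.degrees(np.arctan2(X[1,0],X[0,0])),X.round(3).tolist(), o['position'])
print('delta tool',X.T@(np.r_[g,.0113]-o['position']))
E
```

```text
[ 0.62841848 -0.17443941] [ 0.46971666 -0.27878611] 0.18993288950355133 33.324983910430525
wrist/bar-block edge [ 0.6053376  -0.18978502  0.05      ]
grasp [ 0.58219123 -0.20422394] ang 33.119757871884126 toolx 33.00895799817046 [[0.839, 0.545, -0.011], [0.545, -0.839, 0.006], [-0.006, -0.012, -1.0]] [ 0.57857179 -0.1991155   0.15736864]
delta tool [0.00112878 0.00795662 0.14598172]
```

>>> hand_motion:
  rows:
    - {"sz":0.02}
    - {"sz":0.025}
    - {"sz":0.025}
    - {"sz":0.015}
    - {}
    - {}
    - {}
    - {}

```text
time: 4.45
position: [0.5835, -0.2035, 0.0798]
tool_rot: [0.959, 0.283, 0.001, 0.002]
ft_force: [0.5, 0.2, -0.7]
grip_width: 0.0871
grip_force: 0.0
```

```bash
python3 - <<'E'
from h import *
from rig import robot, vision, workorder, get_obs
o=get_obs(); X=R.from_quat(o['tool_rot']).as_matrix()
print(X.round(4).tolist(),o['position'],'delta tool',X.T@(np.r_[.5822,-.2042,.0113]-o['position']),'toolx',np.degrees(np.arctan2(X[1,0],X[0,0])))
E
```

```text
[[0.8398, 0.5429, 0.0037], [0.543, -0.8398, -0.0021], [0.002, 0.0038, -1.0]] [ 0.58350354 -0.20349508  0.07980319] delta tool [-0.00161161 -0.00037664  0.06849922] toolx 32.884918210824736
```

>>> hand_motion:
  rows:
    - {"sx":-0.0016,"sz":0.02}
    - {"sz":0.02}
    - {"sz":0.015}
    - {"sz":0.0085}
    - {"sz":0.005}
    - {}
    - {}
    - {}
    - {}

```text
time: 5.2
position: [0.5812, -0.2042, 0.0101]
tool_rot: [0.959, 0.283, 0.001, 0.001]
ft_force: [0.7, 0.7, 0.1]
grip_width: 0.087
grip_force: 0.0
```

>>> hand_motion:
  rows:
    - {}
    - {}
    - {}
    - {}
    - {}
    - {}
    - {}
    - {}
    - {}
    - {}
    - {}
    - {}
  jaw: 0.0
  force: 55

```text
time: 6.2
position: [0.5807, -0.2042, 0.0091]
tool_rot: [0.959, 0.283, 0.0, 0.0]
ft_force: [-0.5, -0.9, -1.3]
grip_width: 0.0154
grip_force: 55.1
```

Gripped (15.4 mm). A small slow lift first, then check the moment and the tilt.

>>> hand_motion:
  rows:
    - {"sz":-0.003}
    - {"sz":-0.006}
    - {"sz":-0.008}
    - {"sz":-0.008}
    - {"sz":-0.006}
    - {"sz":-0.004}
    - {}
    - {}
    - {}
    - {}
    - {}
    - {}

```text
time: 7.2
position: [0.5803, -0.2038, 0.0437]
tool_rot: [0.959, 0.283, -0.0, -0.0]
ft_force: [1.0, -0.8, -8.2]
grip_width: 0.0154
grip_force: 55.0
```

```bash
python3 - <<'E'
from h import *
from rig import robot, vision, workorder, get_obs
import cv2
o=get_obs(); X=R.from_quat(o['tool_rot']).as_matrix()
print(o['ft_force'],o['moment'],X.T@o['moment'],o['position'])
t=vision.camera("top")['img'];c=vision.camera("scene")['img'];
cv2.imwrite('pics/l1.png',np.hstack([cv2.resize(c[130:250,150:250],None,fx=5,fy=5),cv2.resize(t[150:260,290:360],None,fx=4,fy=5.4545)])[:,:780,::-1])
E
```

```text
[ 0.96674113 -0.81445039 -8.24630333] [-0.10933305  0.11781131 -0.04113021] [-0.02795034 -0.15825097  0.04123499] [ 0.58026587 -0.20375712  0.04369509]
```

View pics/l1.png

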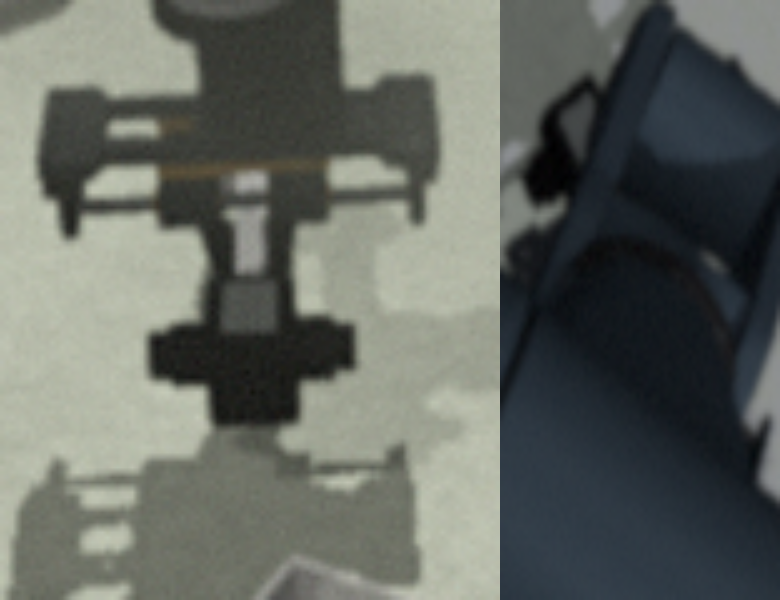

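The block hangs clear at about (199,191) in the scene view and looks roughly level. The moment reading isn't clear, so I'll look from the wrist and average the force readings.

```bash
python3 - <<'E'
from h import *
from rig import robot, vision, workorder, get_obs
import cv2
F=[];M=[]
for i in range(8):
    c=vision.camera("wrist"); o=get_obs(); X=R.from_quat(o['tool_rot']).as_matrix(); F.append(X.T@o['ft_force']);M.append(X.T@o['moment'])
np.set_printoptions(precision=3,suppress=True)
print(np.mean(F,0),np.std(F,0),np.mean(M,0),np.std(M,0)); print({k:v.tolist() for k,v in c.items() if k in('xyz','attitude')},o['position'],o['tool_rot'],o['time'])
cv2.imwrite('pics/w3.png',cv2.resize(c['img'][20:320,150:380],None,fx=2,fy=2)[:,:,::-1])
E
```

```text
[-0.027  0.203  8.048] [0.359 0.419 0.529] [ 0.013 -0.169  0.011] [0.011 0.024 0.024]
{'xyz': [0.6432340441538232, -0.16417229160249916, 0.20638294203539895], 'attitude': [0.8694556368130535, -0.47351600658119536, -0.06718730191304613, 0.1237552164033911]} [ 0.58  -0.204  0.044] [0.959 0.283 0.    0.   ] 7.7
```

View pics/w3.png

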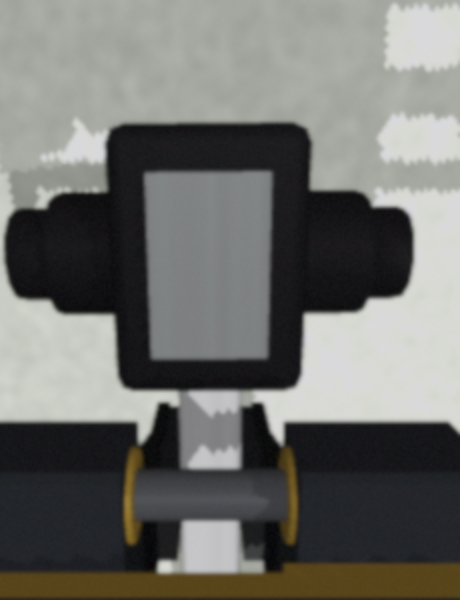

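```bash
python3 - <<'E'
from h import *
p=np.array([0.64323404,-0.16417229,0.20638294]);q=R.from_quat([0.86945564,-0.47351601,-0.0671873,0.12375522])
def d(u,v): return q.apply([(u-254.93)/279.1,(v-192.28)/279.1,1])
P=lambda u,v:(150+(u+.5)/2-.5,20+(v+.5)/2-.5)
def W(u,v,z): e=d(*P(u,v)); return p+e*(z-p[2])/e[2]
tcp=np.array([.58027,-.20376,.0437]); X=R.from_quat([.959,.283,0,0]).as_matrix()
for n,(u,v) in dict(near=(209,387),far=(209,124),platec=(209,264),pl_n=(209,358),pl_f=(209,171)).items():
    print(n,X.T@(W(u,v,.0846)-tcp))
# widths at near/far edge: top edges true 44 mm
for v,a,b in((371,119,302),(135,107,310)):
    print('width at z=.0846',np.linalg.norm(W(a,v,.0846)-W(b,v,.0846)))
o,ds=ray('scene',(199.4,190.8)); e=d(*P(209,264)); e/=np.linalg.norm(e)
s=np.linalg.lstsq(np.c_[e,-ds],o-p,rcond=None)[0]; print(p+s[0]*e,o+s[1]*ds, 'plane scene',plane('scene',(199.4,190.8),.0846))
E
```

```text
near [ 0.02886789  0.00064739 -0.0409    ]
far [ 0.08591212  0.00071208 -0.0409    ]
platec [ 0.05741049  0.00067976 -0.0409    ]
pl_n [ 0.03592871  0.0006554  -0.0409    ]
pl_f [ 0.07676814  0.00070171 -0.0409    ]
width at z=.0846 0.042142659174762884
width at z=.0846 0.041575028913511634
[ 0.62883353 -0.17317287  0.08444751] [ 0.6281744  -0.17226965  0.08445868] plane scene [ 0.62834222 -0.17214893  0.0846    ]
```

>>> hand_motion:
  rows:
    - {"sz":-0.006}
    - {"sz":-0.012}
    - {"sz":-0.018}
    - {"sz":-0.022}
    - {"sz":-0.024}
    - {"sz":-0.024}
    - {"sz":-0.024}
    - {"sz":-0.02,"spin":0.01}
    - {"sz":-0.014,"spin":0.02}
    - {"sz":-0.008,"spin":0.03}
    - {"sz":-0.004,"spin":0.03}
    - {"spin":0.025}
    - {"spin":0.015}
    - {"spin":0.006}
    - {}
    - {}
    - {}
    - {}
  force: 60

```text
time: 9.2
position: [0.5804, -0.2038, 0.2199]
tool_rot: [0.976, 0.217, -0.0, -0.0]
ft_force: [1.1, -0.4, -7.8]
grip_width: 0.0156
grip_force: 60.0
```

```bash
python3 - <<'E'
from h import *
from rig import robot, vision, workorder, get_obs
def proj(n,P):
    f,cx,cy,o,q=CAL[n]; c=R.from_quat(q).inv().apply(np.array(P)-o); return cx+f*c[0]/c[2],cy+f*c[1]/c[2]
for z in(.018,.116,.13):
    u,v=proj('top',[.4495,.16,z]); a,b=proj('scene',[.4495,.16,z])
    print(z,'top crop',(u+.5-130)*3.6-.5,(v+.5-145)*3.6-.5,'scene crop',(a+.5-310)*3.515625-.5+350,(b+.5-165)*3.515625-.5)
o=get_obs(); X=R.from_quat(o['tool_rot']).as_matrix()
print(X.round(4).tolist(),o['position'],'toolx',np.degrees(np.arctan2(X[1,0],X[0,0])),X.T@o['moment'],X.T@(np.array([.5735,.2183,.22])-o['position']))
E
```

```text
0.018 top crop 243.7666937980603 327.18523867025095 scene crop 501.54250050933126 168.26808761161138
0.116 top crop 227.17367209052912 323.23045619761166 scene crop 519.7649127486594 52.58326533590718
0.13 top crop 224.58526888902296 322.6135359166725 scene crop 522.5198460714039 35.093595601882676
[[0.9058, 0.4236, -0.0004], [0.4236, -0.9058, 0.0003], [-0.0003, -0.0004, -1.0]] [ 0.58037581 -0.20382048  0.21985339] toolx 25.063337957511067 [ 0.05007335 -0.17744083 -0.02731967] [ 1.72590203e-01 -3.85286411e-01 -3.71336219e-05]
```

>>> hand_motion:
  rows:
    - {"sx":0.003,"sy":-0.006}
    - {"sx":0.006,"sy":-0.013}
    - {"sx":0.009,"sy":-0.019}
    - {"sx":0.0116,"sy":-0.0257}
    - {"sx":0.0116,"sy":-0.0257}
    - {"sx":0.0116,"sy":-0.0257}
    - {"sx":0.0116,"sy":-0.0257}
    - {"sx":0.0116,"sy":-0.0257}
    - {"sx":0.0116,"sy":-0.0257}
    - {"sx":0.0116,"sy":-0.0257}
    - {"sx":0.0116,"sy":-0.0257}
    - {"sx":0.0116,"sy":-0.0257}
    - {"sx":0.0116,"sy":-0.0257}
    - {"sx":0.0116,"sy":-0.0257}
    - {"sx":0.0116,"sy":-0.0257}
    - {"sx":0.009,"sy":-0.019}
    - {"sx":0.005,"sy":-0.013}
    - {"sx":0.003,"sy":-0.006}

```text
time: 10.7
position: [0.5741, 0.2211, 0.2199]
tool_rot: [0.976, 0.218, -0.0, -0.001]
ft_force: [0.3, -0.7, -8.8]
grip_width: 0.0151
grip_force: 60.0
```

>>> hand_motion:
  rows:
    - {}
    - {}
    - {}
    - {"sz":0.01}
    - {"sz":0.01}
    - {"sz":0.01}
    - {"sz":0.01}
    - {"sz":0.005}
    - {}
    - {}
    - {}
    - {}

```text
time: 11.7
position: [0.5761, 0.2183, 0.1757]
tool_rot: [0.976, 0.217, 0.001, 0.0]
ft_force: [0.3, 0.1, -8.3]
grip_width: 0.0154
grip_force: 60.0
```

```bash
python3 - <<'E'
from h import *
from rig import robot, vision, workorder, get_obs
import cv2
o=get_obs(); X=R.from_quat(o['tool_rot']).as_matrix()
print(X.round(4).tolist(),o['position'],'toolx',np.degrees(np.arctan2(X[1,0],X[0,0])),X.T@o['moment'],X.T@(np.array([.575,.2188,.169])-o['position']))
c=vision.camera("scene")['img']
cv2.imwrite('pics/s2.png',np.clip(cv2.resize(c[110:310,290:450],None,fx=3,fy=3)*1.5,0,255)[:,:,::-1])
cv2.imwrite('pics/t2.png',vision.camera("top")['img'][:,:,::-1])
E
```

```text
[[0.9058, 0.4236, 0.0016], [0.4236, -0.9058, 0.0003], [0.0016, 0.0004, -1.0]] [0.57612369 0.21829616 0.17571261] toolx 25.062467605900892 [-0.00511864 -0.14138598  0.0352786 ] [-0.00081503 -0.00093529  0.00671094][ WARN:0@1.333] global loadsave.cpp:1063 imwrite_ Unsupported depth image for selected encoder is fallbacked to CV_8U.
```

View pics/s2.png

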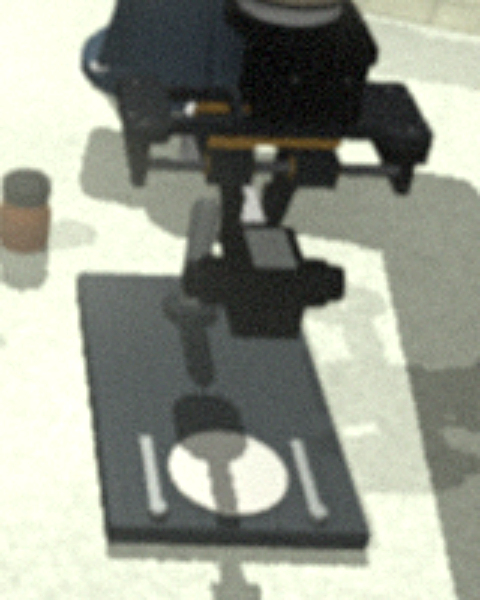

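>>> hand_motion:
  rows:
    - {"sx":-0.0008,"sy":-0.0009,"sz":0.003}
    - {"sz":0.0037}
    - {}
    - {}
    - {}
    - {}
    - {}
    - {}

```text
time: 12.47
position: [0.5745, 0.2186, 0.1684]
tool_rot: [0.976, 0.217, 0.0, 0.0]
ft_force: [-0.4, 1.1, -8.1]
grip_width: 0.0155
grip_force: 60.0
```

```bash
python3 - <<'E'
from h import *
from rig import robot, vision, workorder, get_obs
import cv2
print('post tip edge',plane('scene',(357.7,175.4),.13))
f=np.array([.9058,.4236]); t=np.array([.5761,.2183])
print('block exp',t+.058*f,'at z .2166; seen',plane('scene',(379.9,192.3),.2166))
o=get_obs(); X=R.from_quat(o['tool_rot']).as_matrix()
print(o['position'],'toolx',np.degrees(np.arctan2(X[1,0],X[0,0])),X.T@o['moment'],np.abs(o['joint_velocities']).max())
a=vision.camera("top")['img'][140:270,130:250]; s=vision.camera("scene")['img'][140:230,310:430]
b=lambda i,k:np.clip(cv2.resize(i,None,fx=k,fy=k,interpolation=cv2.INTER_CUBIC)*1.8,0,255).astype('uint8')
A=b(a,3.3);S=b(s,3.3);S=cv2.copyMakeBorder(S,0,A.shape[0]-S.shape[0],0,0,cv2.BORDER_CONSTANT)
cv2.imwrite('pics/fin.png',np.hstack([A,S])[:,:,::-1])
E
```

```text
post tip edge [0.45392125 0.15890547 0.13      ]
block exp [0.6286364 0.2428688] at z .2166; seen [0.62837762 0.24469226 0.2166    ]
[0.57450152 0.21860394 0.16844294] toolx 25.054315174587106 [-0.01035603 -0.09719912  0.02825027] 0.0025664243071561147
```

View pics/fin.png

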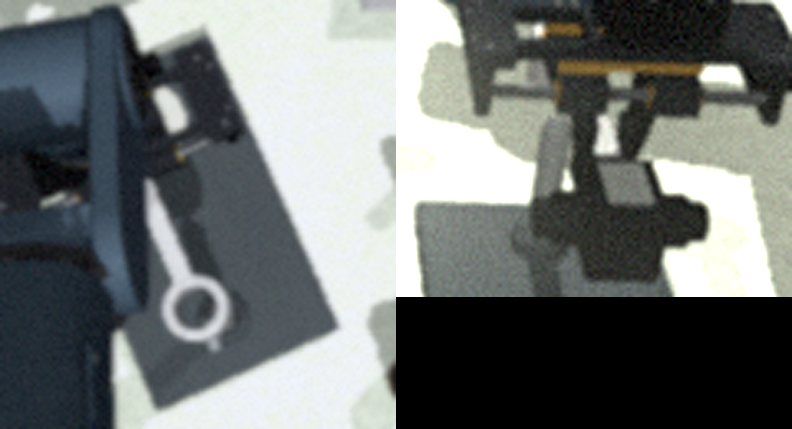

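```bash
python3 - <<'E'
from h import *
print(plane('top',(188.74,232.98),.199), plane('top',px(195,308,130,140,3.3),.199))
def proj(n,P):
    f,cx,cy,o,q=CAL[n]; c=R.from_quat(q).inv().apply(np.array(P)-o); return cx+f*c[0]/c[2],cy+f*c[1]/c[2]
for z in(.179,.199,.219): u,v=proj('top',[.4504,.1606,z]); print(z,(u-130+.5)*3.3,(v-140+.5)*3.3)
E
```

```text
[0.45047261 0.15870957 0.199     ] [0.4504603  0.15870279 0.199     ]
0.179 196.86947138004476 309.4486419381706
0.199 193.07081973430883 308.52613818693743
0.219 189.13759803596056 307.57095405594964
```

```bash
python3 -c "
from rig import robot, vision, workorder, get_obs
print(workorder.hand_in())"
```

```text
the job is handed in; nothing more can be done
None
```

I handed the job in at about 12.6 s with the mount still held, level as far as the cameras show. The ring is centred over the post within a few millimetres and about 3 cm above it, the bar lines up with the base, and the block is over the stage plate. The wrist moment still pulled toward the block (0.10–0.18 N·m), though the cameras put the grasp within about 1 mm of the stated balance point.

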